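# Gauge a long pen blank from the stock crate

### The job

Take the long square pen blank out of the wooden stock crate, where it lies close along a side wall, and lay it in the channel of the steel length gauge, clear of the sprung brass plunger; let go of it. Then, without gripping it, push on its end farther from the stop block so that it sinks the plunger and bears on the block, and hold it pressed there steadily for a good second, firmly but without ramming it. Ease off so that the plunger springs fully out again, and leave the blank lying in the channel and all the other stock in the crate.

Things in the scene. Friction and masses are not known exactly. Their poses are not given: they have to be found in the camera images.
- long_blank: the part to take: plain light-wood bar, square 24 x 24 mm, 140 mm long, 70 g more or less. Origin: centre of its underside; x along its length, z up. It starts lying flat on the crate's floor along one of the two long (+y or -y) walls, at most 3 mm from it, too close for a finger.
- crate: fixed open wooden crate, outside 216 (x) x 246 (y) x 45 mm high, walls and floor 8 mm thick (inside 200 x 230 mm, floor 8 mm above the bench). Origin: centre of its underside on the bench.
- gauge: fixed length gauge: steel base 270 (x) x 80 (y) x 12 mm with an aluminium channel along x, 28 mm wide. Its side strips (flared inside, tops at 21 mm) run x = -105 to 85 mm; its near (-x) end is open; floor 12 mm up. Origin: centre of the underside; x points to the stop, z up. A blank's centre is at x = +30 mm when on the stop, +16 mm when touching the relaxed plunger.
- stop: fixed steel stop block at the far end of the channel, 30 (x) x 50 (y) x 40 mm high on the base plate. Origin: bottom centre of the face that looks down the channel, at x = +100 mm, z = 12 mm of the gauge.
- plunger_tip (a point): tip of the brass plunger, a round rod 12 mm across that stands 14 mm out of the stop's face, 12 mm above the channel floor, pointing along the gauge's -x.
- plunger (a joint): how far the plunger is pushed in: 0 m sprung out, 0.014 m flush with the stop's face. Its spring pushes back with about 2 N at 0 and 5 N when flush.
- short_blank: other stock: light-wood square bar 24 x 24 mm, only 80 mm long, lying along the crate's other long wall. Origin: centre of its underside, x along its length.
- slat0: other stock: flat light-wood slat 140 x 36 x 12 mm on the floor in the middle of the crate. Origin: centre of its underside, x along its length.
- slat1: other stock: a like slat, lying on top of the first one.
- round_rod: other stock: round light-wood rod 20 mm across, 130 mm long, at the crate's far (+x) wall. Origin: on its outside, below its middle as built; y along its length.
There are look-alikes about, which are no part of the job. Leave any purple or red look-alike of the long_blank alone.

How it is judged (in metres and radians):
On the way, in this order (a step that is already met when the one before it is completed fails the run):
1. the long blank lies flat in the gauge's channel, let go, the plunger still sprung out (y of long_blank in the frame of gauge between -0.004 and 0.004 m and z of long_blank in the frame of gauge between 0.009 and 0.0155 m and angle between the x axis of long_blank and the x axis of gauge, either way round below 0.06 rad and x of long_blank in the frame of gauge between -0.045 and 0.021 m and value of joint plunger below 0.0015 m and contact force between long_blank and the fingers below 0.05 N and linear speed of long_blank below 0.02 m/s), for 0.2 s.
2. pushed on its near end (tool at that end, not over the blank), the blank has sunk the plunger and is held on the stop block with more than 1.5 N for 1 s (y of long_blank in the frame of gauge between -0.004 and 0.004 m and z of long_blank in the frame of gauge between 0.009 and 0.0155 m and angle between the x axis of long_blank and the x axis of gauge, either way round below 0.06 rad and value of joint plunger above 0.012 m and contact force between long_blank and stop above 1.5 N and x of the grasp point in the frame of gauge below -0.025 m), for 1 s.
At the end, for the whole second after the job is handed in: The long blank rests on the channel floor, within 4 mm of its centre line and 0.06 rad of its direction, centre at x = -45 to +21 mm of the gauge; plunger under 1.5 mm in; the short blank, slats and round rod are inside the crate, below 60 mm (y of long_blank in the frame of gauge between -0.004 and 0.004 m and z of long_blank in the frame of gauge between 0.009 and 0.0155 m and angle between the x axis of long_blank and the x axis of gauge, either way round below 0.06 rad and x of long_blank in the frame of gauge between -0.045 and 0.021 m and value of joint plunger below 0.0015 m and linear speed of long_blank below 0.01 m/s and x of short_blank in the frame of crate between -0.115 and 0.115 m and y of short_blank in the frame of crate between -0.13 and 0.13 m and height (world z) of each of short_blank, slat0, slat1, round_rod below 0.06 m and x of slat0 in the frame of crate between -0.115 and 0.115 m and y of slat0 in the frame of crate between -0.13 and 0.13 m and x of slat1 in the frame of crate between -0.115 and 0.115 m and y of slat1 in the frame of crate between -0.13 and 0.13 m and x of round_rod in the frame of crate between -0.115 and 0.115 m and y of round_rod in the frame of crate between -0.13 and 0.13 m); the robot touches nothing.
It fails at once if the blank is rammed: it presses on the stop block with more than 45 N (contact force between long_blank and stop above 45 N).
It fails at once if other stock is lifted out of the crate (origin over 100 mm above the bench) (height (world z) of any of short_blank, slat0, slat1, round_rod above 0.1 m).
It also fails if it takes over 72 s, if anything falls off the work surface, if the arm or the gripper's body presses on something with over 40 N, if the wrist force passes 120 N, or if a joint passes its speed limit or range.

### The arm

A 6-joint arm with a two-finger parallel gripper is mounted at the origin on the work surface. World frame = base frame: x ahead of the robot, y to its left, z up, the work surface at z = 0. Lengths are in mm, angles in rad, forces in N, time in s.
With the tool pointing down it reaches from about 375 to 975 mm from the base axis. Payload 3.8 kg.
Tool frame: the origin (TCP) lies on the centre line of the jaws, within the pads' length; the fingertips stand 17 mm ahead of it and the grasp point (between the pads) lies 2 mm behind it; z points along the fingers, y is the line along which they close (so a half turn about z gives the same grasp; the last joint's range is limited). The gripper opens to 88 mm and grips with 3 to 60 N. Pads are 18 mm wide; open, the fingers measure 123 mm over their backs; the gripper's body (75 mm by 187 mm) begins 45 mm behind the grasp point.
Start: joints at [-1.385, 0.264, 1.604, -0, 1.274, -0.037], TCP at [149.144, -658.312, 255.706] pointing down, gripper open.
Joint ranges: [-2.63, 2.63], [-0.94, 2.18], [0.31, 2.57], [-1.31, 4.45], [0, 2.66], [-2.55, 2.55]. Speed limits (rad/s): [2.57, 2.57, 3.14, 3.14, 3.14, 3.14].

### API

Orientations are given as a unit quaternion [x, y, z, w].
In Python, from workcell import robot, viewer gives the robot as it stands. The module is installed in compiled form; this text tells all that it offers.
- The arm moves only by the shell command python3 -m creep 'ROWS' [FORCE]. ROWS is a JSON object of lists of equal length, an entry for each row: "linear": the shift along the tool's x, y, z in mm, a list of three; "angular": the turn, a rotation vector about the tool's x, y, z in degrees, a list of three; "hand": the closure, from 0 (fully open) to 1 (shut). In form: {"linear": [[x, y, z], ...], "angular": [[ax, ay, az], ...], "hand": [hand, ...]}. A call has 1 to 5 rows; each row is the pose to reach, as a shift and turn from the pose commanded when the call began, along the tool's axes at that moment; what a row does not reach only later rows make up. A row lasts 1/8 s, in which the tool goes at most 62.5 mm and 10.7 degrees, less where a joint would pass 70% of its speed; a pose out of reach is approached as far as the arm can. A call with a gripper value outside its range is refused whole. The fingers move at their own pace and stop on an object; FORCE is the grip in N (left out, the last holds). Time passes only in rows, so rows that repeat a pose let the fingers close. It gives the time, the measured TCP pose, the force, the opening and the grip force at its end, in the units of the state.
- robot.read_state(): the state, without advancing time (a new reading comes with each control period).
- viewer.grab_frame(name): name is "scene" or "top" or "wrist"; returns (picture, depth): 480x640x3 uint8, red, green, blue; 480x640 float32, mm along the optical axis (not along the pixel's ray), 0 where there is no reading.
- viewer.camera_model(name): a dict with "mtx" (3x3 intrinsics, pixels), "T" (4x4, takes a point from camera to world coordinates); the wrist camera has in their place "T_tool_cam" (4x4, takes a point from camera to tool coordinates, whose origin is the TCP and whose axes are the flange's). Camera axes: x right, y down, z forward; pixel columns grow to the right and rows downward; lengths in mm; the calibration is good to about 2 mm. The wrist camera is an equidistant fisheye: a pixel r from the principal point sees the ray r / f radians off the axis. A picture is of the moment at which its call begins: read the wrist's pose just before it. camera_model takes no time and is no camera call.
- robot.job_done(): hands the job in; it is judged then, once.
The state is a dict: "time": time; "joint_positions": joint angles; "qd": joint speeds; "tau": joint torques, N m; "tool_pos": TCP position; "orientation": TCP orientation; "force": force on the tool from outside, world axes, zero at the start; "moment": the same for the moment, N m; "finger_gap": finger opening in mm; "grasp_force": force on a finger pad.
Only numpy, scipy, OpenCV 4.12 (cv2) and the standard library are available. Lean on these libraries where they do the work, as an engineer would, in place of code of your own. Each camera call takes 0.05 s, during which the arm holds its last target. There are 200 camera calls.

## Working session

There is one attempt and no reset: what is moved stays moved. The work goes in short steps, Python scripts to look and compute and a shell command to move; the robot and the scene stay as the last step left them, time stands still between calls to the robot, and variables do not carry over. Pictures are saved under pics/ and viewed, at most 10 in all, crops included, and the job is handed in when it is done.

```bash
mkdir -p pics; python3 - <<'E'
from workcell import robot, viewer
import cv2,numpy as np
for n in("top","scene"):
    p,d=viewer.grab_frame(n); cv2.imwrite(f"pics/{n}0.png",p[:,:,::-1]); np.save(f"{n}0.npy",d)
    m=viewer.camera_model(n); print(n,np.round(m["mtx"],1).tolist(),np.round(m["T"],3).tolist())
s=robot.read_state(); print(s)
print(viewer.camera_model("wrist"))
E
```

```text
top [[439.5, 0.0, 324.5], [0.0, 439.5, 235.0], [0.0, 0.0, 1.0]] [[-0.001, -0.989, 0.147, 404.794], [-0.999, -0.004, -0.033, -0.697], [0.034, -0.147, -0.989, 849.645], [0.0, 0.0, 0.0, 1.0]]
scene [[543.4, 0.0, 309.8], [0.0, 543.4, 233.3], [0.0, 0.0, 1.0]] [[-0.864, 0.277, -0.421, 911.401], [0.504, 0.5, -0.704, 676.561], [0.015, -0.82, -0.572, 605.32], [0.0, 0.0, 0.0, 1.0]]
{'time': 0.1, 'joint_positions': array([-1.38492071e+00,  2.64651989e-01,  1.60521629e+00, -5.45612924e-05,
        1.27370781e+00, -3.69108951e-02]), 'qd': array([ 0.00021918, -0.00302999, -0.00271206, -0.00090849, -0.00110062,
        0.00181773]), 'tau': array([-1.45664319e-05, -5.03615141e+01, -3.58072793e+01,  7.30023254e-02,
        2.33458460e-02, -5.46903493e-05]), 'tool_pos': array([ 149.00315753, -657.73116504,  254.54130158]), 'orientation': array([ 9.93800804e-01,  1.11170937e-01, -9.98026516e-05, -9.87029323e-04]), 'force': array([ 0.68815491, -1.2846337 , -0.28637362]), 'moment': array([ 0.04232533, -0.05241022,  0.01428772]), 'grasp_force': 0.0, 'finger_gap': 88.09213298869183}
{'mtx': array([[371.64829954,   0.        , 314.37223198],
       [  0.        , 371.64829954, 241.15828306],
       [  0.        ,   0.        ,   1.        ]]), 'T_tool_cam': array([[ 8.66404373e-04, -9.49180737e-01, -3.14730327e-01,
         8.36143739e+01],
       [ 9.99999200e-01,  5.32390134e-04,  1.14723365e-03,
         5.43813732e-01],
       [-9.21372758e-04, -3.14731069e-01,  9.49180439e-01,
        -1.29474613e+02],
       [ 0.00000000e+00,  0.00000000e+00,  0.00000000e+00,
         1.00000000e+00]])}
```

View pics/top0.png

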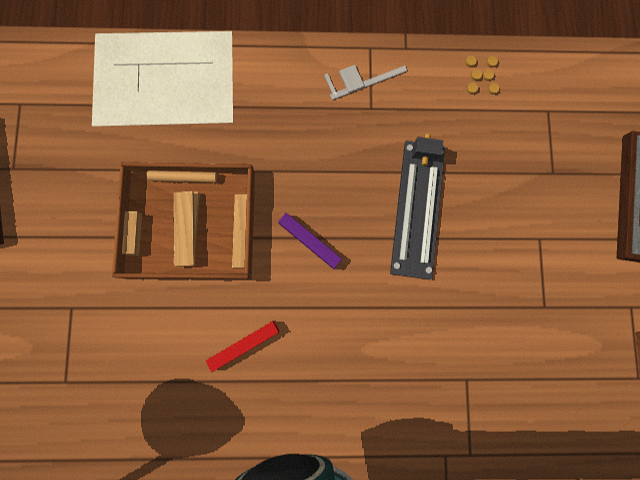

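View pics/scene0.png

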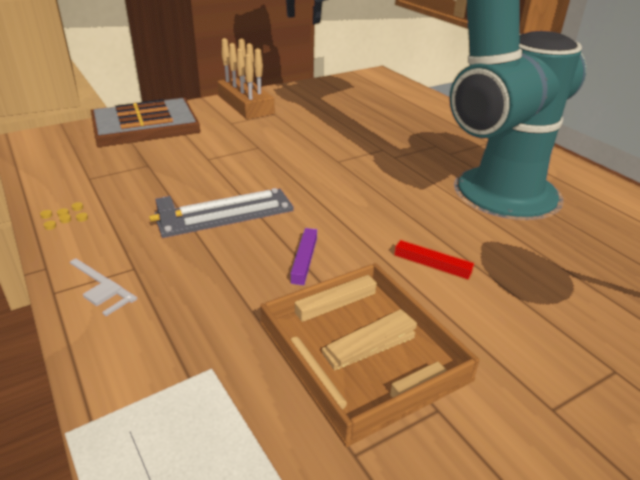

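The top view shows the long blank at about (240,230) along the crate's right (-y) wall. The short blank is at (132,232), the slats at (185,228) and the rod at (182,176). The gauge is at (418,210) with its stop at the top (428,150). The scene view agrees with this. Next I'll measure poses from depth.

```bash
cat > h.py <<'E'
import numpy as np,cv2
from workcell import robot,viewer
from scipy.spatial.transform import Rotation as R
def cloud(n,d):
    m=viewer.camera_model(n);K=m["mtx"];v,u=np.mgrid[:480,:640]
    P=np.stack([(u-K[0,2])/K[0,0]*d,(v-K[1,2])/K[1,1]*d,d],-1)
    return P@m["T"][:3,:3].T+m["T"][:3,3]
def rect(P,mask,lab):
    p=P[mask][:,:2].astype(np.float32); c,s,a=cv2.minAreaRect(p)
    ev=np.linalg.eigh(np.cov(p.T))[1][:,1]
    print(lab,len(p),"rect",np.round(c,1),np.round(s,1),round(a,2),"mean",p.mean(0).round(1),"pca deg",round(np.degrees(np.arctan2(ev[1],ev[0])),2),"z",np.median(P[mask][:,2]).round(1))
E
python3 - <<'E'
from h import *
p=cv2.imread("pics/top0.png");P=cloud("top",np.load("top0.npy"));Z=P[...,2]
v,u=np.mgrid[:480,:640]
box=lambda a,b,c,d:(u>=a)&(u<=c)&(v>=b)&(v<=d)
hsv=cv2.cvtColor(p,cv2.COLOR_BGR2HSV)
def big(m):
    n,l,s,_=cv2.connectedComponentsWithStats(m.astype(np.uint8)); return l==1+np.argmax(s[1:,4])
rect(P,big(box(228,185,252,272)&(Z>27)&(Z<37)),"blank")
rect(P,big(box(105,155,260,285)&(Z>39)&(Z<52)),"crate rim")
rect(P,big(box(160,180,205,275)&(Z>14)),"slats")
rect(P,big(box(120,200,145,260)&(Z>27)&(Z<37)),"short")
g=box(385,130,450,285)
rect(P,big(g&(Z>7)&(hsv[...,2]<110)|g&(Z>16)),"gauge all")
s=g&(hsv[...,2]>170)&(hsv[...,1]<60)&(Z>15)&(Z<28)&(v<265)
n,l,st,_=cv2.connectedComponentsWithStats(s.astype(np.uint8))
for i in range(1,n):
    if st[i,4]>60: rect(P,l==i,"strip")
rect(P,big(g&(Z>43)),"stop")
rect(P,box(60,300,600,370)&(abs(Z)<12),"table")
x=hsv[225,225:260]; print(np.c_[np.arange(228,258),Z[230,228:258].round(0),P[230,228:258,1].round(0)].astype(int).tolist())
c=p[150:290,215:275]; c2=p[130:290,380:460]
cv2.imwrite("pics/crop.png",np.hstack([cv2.resize(c,None,fx=4,fy=4,interpolation=2)[:560],cv2.resize(c2,(280,560),interpolation=2)]))
E
```

```text
blank 899 rect [534.7 131.8] [ 23.8 137.2] 89.4 mean [533.5 131.7] pca deg 179.53 z 30.9
crate rim 2168 rect [553.1 233.4] [246.6 215.8] 89.74 mean [551.5 235.1] pca deg 87.91 z 43.1
slats 1675 rect [470.9 160.8] [325.1 126.7] 46.45 mean [539.7 232.6] pca deg -175.49 z 30.4
short 701 rect [535.7 336.2] [ 28.3 113.6] 89.83 mean [530.7 336.8] pca deg -178.24 z 30.6
gauge all 5370 rect [ 529.7 -179.8] [177.1 399.2] 58.83 mean [ 583.3 -211. ] pca deg 171.55 z 12.4
strip 414 rect [ 576.8 -189. ] [  8.7 186.6] 82.24 mean [ 574.7 -188.4] pca deg 172.3 z 19.2
strip 572 rect [ 570.9 -231.7] [ 13.2 187.9] 82.29 mean [ 569.  -231.4] pca deg 172.28 z 18.7
stop 439 rect [ 552.4 -132.4] [ 56.  391.6] 56.4 mean [ 694.9 -227. ] pca deg 129.26 z 51.1
table 37219 rect [339.4 -50.3] [1037.8  132.5] 89.96 mean [340.9 -47.7] pca deg 89.73 z -1.0
[[228, 9, 157], [229, 8, 155], [230, 5, 154], [231, 7, 151], [232, 7, 149], [233, 27, 144], [234, 29, 142], [235, 31, 139], [236, 30, 138], [237, 30, 136], [238, 29, 134], [239, 32, 132], [240, 33, 130], [241, 30, 129], [242, 32, 126], [243, 33, 124], [244, 32, 123], [245, 33, 121], [246, 43, 117], [247, 44, 115], [248, 44, 113], [249, 43, 112], [250, 38, 111], [251, 24, 111], [252, 11, 110], [253, -5, 111], [254, 0, 108], [255, 0, 106], [256, -2, 104], [257, -2, 102]]
```

View pics/crop.png

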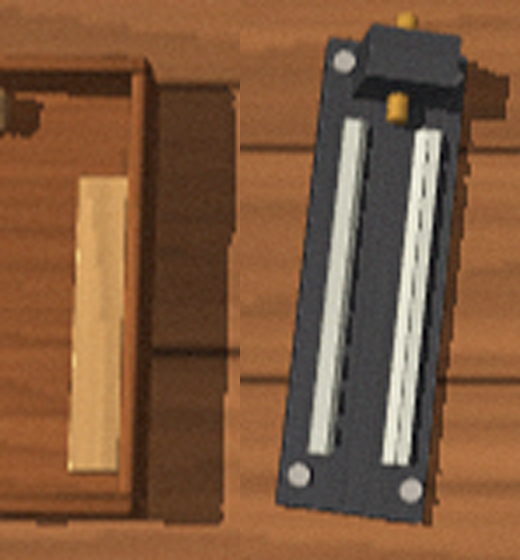

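The crop shows the blank hard against the -y wall, spanning crop x 70–128. The gauge's strips run at crop x ~340 and ~410, and the brass plunger at (398,107) points down the channel. Next I'll move above the gauge for a closer wrist look.

```bash
cat >> h.py <<'E'
def plan(x,y,z,yaw):
    s=robot.read_state();r=R.from_quat(s["orientation"])
    t=R.from_euler("z",yaw,degrees=True)*R.from_quat([1,0,0,0])
    print("shift",r.inv().apply(np.array([x,y,z])-s["tool_pos"]).round(1),"turn",np.degrees((r.inv()*t).as_rotvec()).round(2))
def st():
    s=robot.read_state();e=R.from_quat(s["orientation"]).as_matrix()
    print("t",round(s["time"],2),"pos",s["tool_pos"].round(1),"yaw",round(np.degrees(np.arctan2(e[1,0],e[0,0])),2),"F",s["force"].round(1),"gap",round(s["finger_gap"],1),"grip",round(s["grasp_force"],1))
def wcloud(d,s):
    m=viewer.camera_model("wrist");K=m["mtx"];v,u=np.mgrid[:480,:640]
    a=(u-K[0,2])/K[0,0];b=(v-K[1,2])/K[1,1];th=np.hypot(a,b)+1e-9;k=np.tan(np.minimum(th,1.5))/th
    P=np.stack([a*k*d,b*k*d,d],-1)@m["T_tool_cam"][:3,:3].T+m["T_tool_cam"][:3,3]
    return R.from_quat(s["orientation"]).apply(P.reshape(-1,3)).reshape(P.shape)+s["tool_pos"]
E
python3 -c "
from h import *
plan(600,-212,220,-7.7)"
```

```text
shift [ 538.3 -335.    35.2] turn [-1.100e-01  2.000e-02  2.047e+01]
```

```bash
python3 -m creep '{"linear":[[45,-28,0],[90,-56,0],[135,-84,0],[180,-112,0],[225,-140,0]],"angular":[[0,0,0],[0,0,0],[0,0,0],[0,0,0],[0,0,0]],"hand":[0,0,0,0,0]}'
python3 -m creep '{"linear":[[45,-28,0],[90,-56,0],[135,-84,0],[180,-112,0],[225,-140,0]],"angular":[[0,0,0],[0,0,0],[0,0,0],[0,0,0],[0,0,0]],"hand":[0,0,0,0,0]}'
python3 -m creep '{"linear":[[30,-18,10],[60,-36,20],[88,-55,35],[88,-55,35],[88,-55,35]],"angular":[[0,0,7],[0,0,14],[0,0,20.5],[0,0,20.5],[0,0,20.5]],"hand":[0,0,0,0,0]}'
python3 - <<'E'
from h import *
st();s=robot.read_state();p,d=viewer.grab_frame("wrist");cv2.imwrite("pics/w1.png",p[:,:,::-1])
np.save("w1.npy",wcloud(d,s))
E
```

```text
time: 0.72
tool_pos: [338.5, -470.5, 255.2]
orientation: [0.994, 0.111, -0.0, -0.0]
force: [-1.1, -0.5, 0.5]
finger_gap: 88.1
grasp_force: 0.0
time: 1.35
tool_pos: [526.9, -284.3, 255.2]
orientation: [0.994, 0.111, -0.0, -0.0]
force: [0.8, -0.6, -0.5]
finger_gap: 87.8
grasp_force: 0.0
time: 1.98
tool_pos: [599.3, -213.0, 220.5]
orientation: [0.998, -0.067, -0.001, 0.0]
force: [-0.0, -0.2, 0.9]
finger_gap: 88.0
grasp_force: 0.0
t 1.98 pos [ 599.3 -213.   220.5] yaw -7.64 F [-0.  -0.2  0.9] gap 88.0 grip 0.0
```

View pics/w1.png

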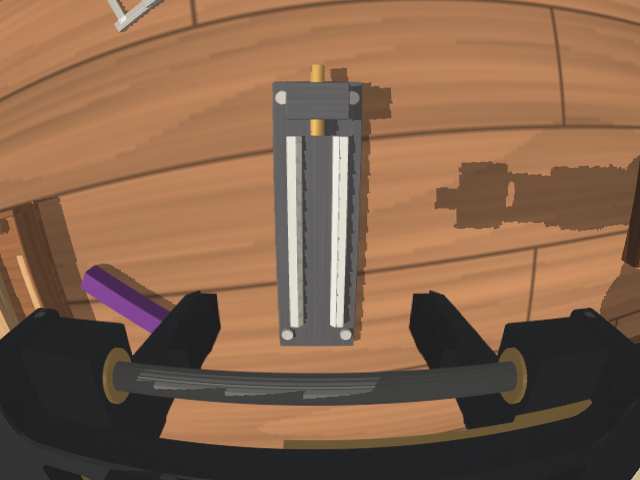

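The wrist view shows the gauge at cols 273–362, rows 82–346. The strips are at cols ~294 and ~340, and the plunger tip is at (318,135). I'll fit its frame from these, and plan the move to the blank.

```bash
python3 - <<'E'
from h import *
P=np.load("w1.npy");Z=P[...,2];p=cv2.imread("pics/w1.png");hsv=cv2.cvtColor(p,cv2.COLOR_BGR2HSV)
v,u=np.mgrid[:480,:640];box=lambda a,b,c,d:(u>=a)&(u<=c)&(v>=b)&(v<=d)
def big(m):
    n,l,s,_=cv2.connectedComponentsWithStats(m.astype(np.uint8)); return l==1+np.argmax(s[1:,4])
br=(hsv[...,2]>150)&(hsv[...,1]<60)
L=big(br&box(280,132,306,332));Rr=big(br&box(326,132,355,332))
rect(P,L,"L");rect(P,Rr,"R")
a=np.radians(-7.7);c,s=np.cos(a),np.sin(a)
for o in [(583.7,-211.7)]:
    G=np.stack([(P[...,0]-o[0])*c+(P[...,1]-o[1])*s,-(P[...,0]-o[0])*s+(P[...,1]-o[1])*c],-1)
    for nm,m in(("L",L),("R",Rr)):
        g=G[m];print(nm,np.percentile(g[:,0],[.5,99.5]).round(1),[(np.percentile(g[abs(g[:,0]-q)<15,1],[3,97])).round(1).tolist() for q in(-85,-10,65)])
    m=box(265,78,368,350)&(Z>8)&(Z<17)&(hsv[...,1]<80);g=G[m];print("base",np.percentile(g,[.5,99.5],axis=0).round(1).tolist(),np.median(Z[m]))
    m=big(box(265,70,368,125)&(Z>42));g=G[m];print("stop top",np.percentile(g,[1,99],axis=0).round(1).tolist(),np.median(Z[m]))
    br=box(300,60,335,137)&(hsv[...,1]>120)&(hsv[...,0]>15)&(hsv[...,0]<32)&(Z>15);m=br&(v>115);g=G[m];print("plunger",np.percentile(g,[2,98],axis=0).round(1).tolist())
m=box(380,150,600,300)&(abs(Z)<10);print("table z",np.median(Z[m]))
plan(520,138,120,0)
E
```

```text
L 2136 rect [ 582.9 -190.2] [ 24.1 208.9] 77.7 mean [ 590.7 -192.3] pca deg 171.76 z 20.2
R 2789 rect [ 577.2 -232.6] [ 27.7 209.3] 87.07 mean [ 580.6 -233.3] pca deg 172.51 z 20.0
L [-102.7   87. ] [[16.7, 25.5], [14.8, 25.1], [13.3, 25.5]]
R [-102.2   87. ] [[-28.6, -15.6], [-28.2, -15.6], [-28.4, -15.5]]
base [[-131.2, -41.1], [134.3, 37.8]] 12.411354513682
stop top [[101.8, -25.8], [131.7, 22.9]] 52.52196746587205
plunger [[88.2, -6.8], [101.8, 3.5]]
table z 0.4452949443189027
shift [-125.7 -337.7  100.8] turn [ 0.03  0.01 -7.7 ]
```

```bash
python3 -m creep '{"linear":[[-20,-56,0],[-40,-112,0],[-60,-168,0],[-80,-224,0],[-100,-280,0]],"angular":[[0,0,0],[0,0,0],[0,0,0],[0,0,0],[0,0,0]],"hand":[0,0,0,0,0]}'
python3 -m creep '{"linear":[[-20,-50,0],[-20,-58,30],[-20,-58,60],[-20,-58,60],[-20,-58,60]],"angular":[[0,0,-4],[0,0,-7.7],[0,0,-7.7],[0,0,-7.7],[0,0,-7.7]],"hand":[0,0,0,0,0]}'
python3 - <<'E'
from h import *
st();s=robot.read_state();p,d=viewer.grab_frame("wrist");cv2.imwrite("pics/w2.png",p[:,:,::-1])
np.save("w2.npy",wcloud(d,s))
E
```

```text
time: 2.65
tool_pos: [538.1, 78.6, 221.9]
orientation: [0.998, -0.068, 0.001, -0.0]
force: [0.6, -0.5, 0.4]
finger_gap: 88.0
grasp_force: 0.0
time: 3.28
tool_pos: [527.2, 137.7, 162.1]
orientation: [1.0, -0.001, 0.001, -0.0]
force: [0.1, 0.3, 1.5]
finger_gap: 88.2
grasp_force: 0.0
t 3.27 pos [527.2 137.7 162.1] yaw -0.09 F [0.1 0.3 1.5] gap 88.2 grip 0.0
```

View pics/w2.png

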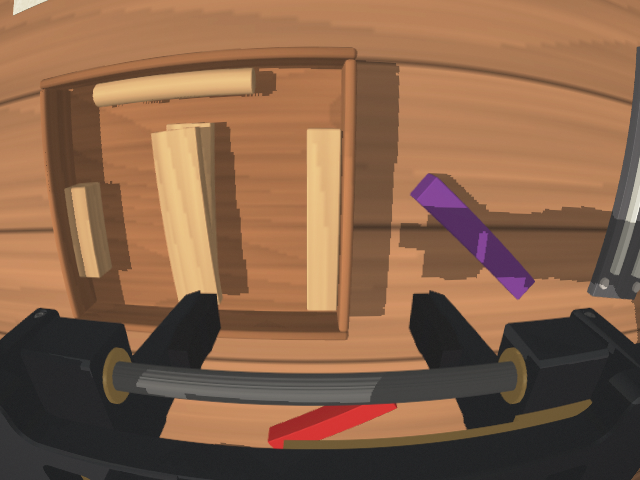

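The blank spans cols 307–340, rows 128–310, with its right side against the wall at col 345. There is free floor to its left as far as the slats at col ~215.

```bash
python3 - <<'E'
from h import *
P=np.load("w2.npy");Z=P[...,2]
v,u=np.mgrid[:480,:640];box=lambda a,b,c,d:(u>=a)&(u<=c)&(v>=b)&(v<=d)
m=box(300,120,341,312)&(Z>28)&(Z<36);rect(P,m,"blank")
m=box(336,120,360,300)&(Z>41)&(Z<49);rect(P,m,"rim")
m=box(150,180,225,300)&(Z>14)&(Z<40);print("slats max/min y",np.percentile(P[m][:,1],[1,99]),np.percentile(Z[m],[50,99]))
plan(532,142,60,-0.4)
E
```

```text
blank 5955 rect [537.2 130.2] [ 24.9 138.7] 89.64 mean [541.7 130.9] pca deg 179.84 z 32.4
rim 2087 rect [547.4 114.1] [  8.8 131.1] 89.63 mean [552.1 114.3] pca deg 179.68 z 45.0
slats max/min y [214.38544229 253.11602563] [32.17704526 33.80880591]
shift [  4.   -4.1 102.6] turn [-0.03 -0.16  0.31]
```

```bash
python3 -m creep '{"linear":[[10,-2,20],[10,-2,40],[10,-2,40],[10,-2,40],[10,-2,40]],"angular":[[0,0,0.3],[0,0,0.3],[0,0,0.3],[0,0,0.3],[0,0,0.3]],"hand":[1,1,1,1,1]}' 20
python3 -m creep '{"linear":[[0,0,0],[0,0,30],[0,0,60],[0,0,60],[0,0,60]],"angular":[[0,0,0],[0,0,0],[0,0,0],[0,0,0],[0,0,0]],"hand":[1,1,1,1,1]}' |grep -v ori
python3 -m creep '{"linear":[[0,0,4],[0,0,8],[0,0,10],[0,0,10]],"angular":[[0,0,0],[0,0,0],[0,0,0],[0,0,0]],"hand":[1,1,1,1]}' |grep -v ori
```

```text
time: 3.95
tool_pos: [537.4, 140.5, 122.3]
orientation: [1.0, -0.003, 0.001, -0.0]
force: [0.7, -0.2, 1.3]
finger_gap: 40.0
grasp_force: 0.0
time: 4.58
tool_pos: [537.1, 140.5, 61.7]
force: [-0.6, -0.2, 0.1]
finger_gap: 0.4
grasp_force: 0.0
time: 5.08
tool_pos: [536.2, 140.3, 50.5]
force: [-0.2, 0.3, 0.6]
finger_gap: 0.3
grasp_force: 0.0
```

```bash
python3 -m creep '{"linear":[[0,0,1],[0,0,2],[0,0,2]],"angular":[[0,0,0],[0,0,0],[0,0,0]],"hand":[1,1,1]}' |grep -v ori
python3 -m creep '{"linear":[[0,0,1],[0,0,1]],"angular":[[0,0,0],[0,0,0]],"hand":[1,1]}' |grep -v ori
```

```text
time: 5.45
tool_pos: [536.6, 140.4, 49.4]
force: [-1.4, 0.2, 4.8]
finger_gap: 0.8
grasp_force: 2.4
time: 5.7
tool_pos: [536.9, 140.5, 49.4]
force: [-3.9, -0.1, 10.8]
finger_gap: 0.2
grasp_force: 5.4
```

```bash
python3 -m creep '{"linear":[[0,0,1],[0,-2,1],[0,-5,1],[0,-8,1],[0,-11,1]],"angular":[[0,0,0],[0,0,0],[0,0,0],[0,0,0],[0,0,0]],"hand":[1,1,1,1,1]}' |grep -v ori
python3 - <<'E'
from h import *
s=robot.read_state();p,d=viewer.grab_frame("wrist");cv2.imwrite("pics/w3.png",p[:,:,::-1]);P=wcloud(d,s);Z=P[...,2]
m=(abs(P[...,0]-560)<70)&(P[...,1]<200)&(P[...,1]>119)&(Z>28)&(Z<37)&(P[...,0]>555);rect(P,m,"blank");st()
E
```

```text
time: 6.32
tool_pos: [539.1, 151.0, 49.4]
force: [-1.7, -5.8, 17.2]
finger_gap: 0.3
grasp_force: 8.3
blank 7407 rect [582.3 141.4] [24.2 54.6] 89.58 mean [583.7 141.6] pca deg 179.66 z 32.6
t 6.38 pos [539.1 151.5  49.4] yaw -0.31 F [-1.3 -2.4 11.6] gap 0.4 grip 5.8
```

The friction drag works: the blank moved 11 mm along with the tool. I'll keep going.

```bash
python3 -m creep '{"linear":[[0,-4,0.5],[0,-8,0.5],[0,-12,0.5],[0,-16,0.5],[0,-18,0.5]],"angular":[[0,0,0],[0,0,0],[0,0,0],[0,0,0],[0,0,0]],"hand":[1,1,1,1,1]}' |grep -v ori
python3 -m creep '{"linear":[[0,0,-15],[0,0,-50],[0,0,-50],[0,0,-50]],"angular":[[0,0,0],[0,0,0],[0,0,0],[0,0,0]],"hand":[1,1,0.2,0.2]}' |grep -v ori
python3 - <<'E'
from h import *
s=robot.read_state();p,d=viewer.grab_frame("wrist");cv2.imwrite("pics/w4.png",p[:,:,::-1]);P=wcloud(d,s);Z=P[...,2]
m=(abs(P[...,0]-560)<90)&(P[...,1]<200)&(P[...,1]>125)&(Z>28)&(Z<37);rect(P,m,"blank");st()
m=(Z>28)&(Z<37)&(abs(P[...,0]-580)<30)&(P[...,1]<200)&(P[...,1]>119);rect(P,m,"far half")
E
```

```text
time: 7.0
tool_pos: [540.0, 170.4, 51.4]
force: [-5.3, 1.2, 24.3]
finger_gap: 0.6
grasp_force: 11.0
time: 7.5
tool_pos: [536.1, 169.2, 95.6]
force: [0.0, -0.2, -0.6]
finger_gap: 18.5
grasp_force: 0.0
blank 7348 rect [565.1 152.4] [182.4  56.4] 13.88 mean [568.3 148.5] pca deg -174.39 z 32.3
t 7.55 pos [535.6 169.   95. ] yaw -0.34 F [-0.1  0.9 -0.5] gap 22.1 grip 0.0
far half 4862 rect [580.  145.9] [24.2 60.1] 89.35 mean [580.9 146.3] pca deg 179.65 z 32.4
```

View pics/w4.png

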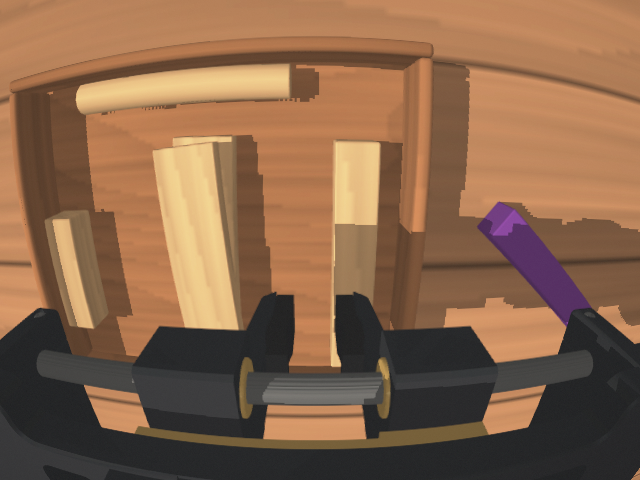

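The blank is now about 15 mm off the wall (cols 333–380, wall at 402), which isn't quite enough. One more press-and-drag from its centre should do it.

```bash
python3 -m creep '{"linear":[[0,23,0],[0,23,0],[0,23,30],[0,23,40],[0,23,40]],"angular":[[0,0,0],[0,0,0],[0,0,0],[0,0,0],[0,0,0]],"hand":[1,1,1,1,1]}' |grep -v ori
python3 -m creep '{"linear":[[0,0,4],[0,0,6],[0,0,7.5],[0,0,8],[0,0,8]],"angular":[[0,0,0],[0,0,0],[0,0,0],[0,0,0],[0,0,0]],"hand":[1,1,1,1,1]}' |grep -v ori
```

```text
time: 8.18
tool_pos: [535.2, 146.5, 54.8]
force: [-0.1, 0.4, -0.4]
finger_gap: 0.7
grasp_force: 0.0
time: 8.8
tool_pos: [536.9, 146.5, 49.4]
force: [-2.6, -0.5, 5.5]
finger_gap: 0.7
grasp_force: 2.7
```

```bash
python3 -m creep '{"linear":[[0,0,2],[0,-3,2],[0,-7,2],[0,-11,2],[0,-14,2]],"angular":[[0,0,0],[0,0,0],[0,0,0],[0,0,0],[0,0,0]],"hand":[1,1,1,1,1]}' |grep -v ori
python3 -m creep '{"linear":[[0,0,-15],[0,0,-50],[0,0,-50],[0,0,-50]],"angular":[[0,0,0],[0,0,0],[0,0,0],[0,0,0]],"hand":[1,1,0.4,0.4]}' |grep -v ori
python3 - <<'E'
from h import *
s=robot.read_state();p,d=viewer.grab_frame("wrist");cv2.imwrite("pics/w5.png",p[:,:,::-1]);P=wcloud(d,s);Z=P[...,2]
m=(Z>28)&(Z<37)&(abs(P[...,0]-580)<40)&(P[...,1]<190)&(P[...,1]>119);rect(P,m,"far half");print(P[m][:,0].max(),P[(P[...,2]>41)&(Z<48)&(abs(P[...,0]-580)<30)&(abs(P[...,1]-115)<10)].max(0));st()
E
```

```text
time: 9.43
tool_pos: [539.4, 160.1, 49.4]
force: [-0.4, -3.7, 12.3]
finger_gap: 0.7
grasp_force: 5.9
time: 9.93
tool_pos: [536.2, 160.3, 96.1]
force: [0.2, -0.2, -0.9]
finger_gap: 18.4
grasp_force: 0.0
far half 5833 rect [576.2 160.1] [24.3 72.3] 89.61 mean [577.7 160. ] pca deg 179.38 z 32.4
612.3503841194816 [609.98225509 118.61497281  47.60817955]
t 9.97 pos [535.7 160.2  95.4] yaw -0.34 F [-0.1 -0.5 -0.8] gap 22.3 grip 0.0
```

```bash
python3 -m creep '{"linear":[[6.5,0,0],[6.5,0,0],[6.5,0,0],[6.5,0,25],[6.5,0,35]],"angular":[[0,0,0],[0,0,0],[0,0,0],[0,0,0],[0,0,0]],"hand":[0.59,0.59,0.59,0.59,0.59]}' |grep -v ori
python3 -m creep '{"linear":[[0,0,10],[0,0,20],[0,0,22],[0,0,22]],"angular":[[0,0,0],[0,0,0],[0,0,0],[0,0,0]],"hand":[0.59,0.59,0.59,0.59]}' |grep -v ori
python3 -m creep '{"linear":[[0,0,0],[0,0,0],[0,0,0],[0,0,0],[0,0,0]],"angular":[[0,0,0],[0,0,0],[0,0,0],[0,0,0],[0,0,0]],"hand":[1,1,1,1,1]}' 25 |grep -v ori
```

```text
time: 10.6
tool_pos: [541.9, 160.0, 59.7]
force: [0.2, -0.2, -0.2]
finger_gap: 36.3
grasp_force: 0.0
time: 11.1
tool_pos: [543.2, 160.3, 39.3]
force: [0.5, -0.1, -0.1]
finger_gap: 35.8
grasp_force: 0.0
time: 11.72
tool_pos: [543.5, 160.4, 39.7]
force: [-1.3, -0.6, 4.2]
finger_gap: 23.3
grasp_force: 25.0
```

```bash
python3 -m creep '{"linear":[[0,0,-20],[0,0,-60],[0,0,-90],[0,0,-90],[0,0,-90]],"angular":[[0,0,0],[0,0,0],[0,0,0],[0,0,0],[0,0,0]],"hand":[1,1,1,1,1]}' |grep -v ori
python3 -c "
from h import *
plan(570.3,-211.5,100,-7.7)"
```

```text
time: 12.35
tool_pos: [542.0, 160.1, 127.9]
force: [-0.6, -0.0, -0.9]
finger_gap: 23.6
grasp_force: 25.0
shift [ 30.5 371.4  28. ] turn [0.03 0.11 7.36]
```

```bash
python3 -m creep '{"linear":[[6,45,0],[10,95,0],[15,145,0],[20,195,0],[24,245,0]],"angular":[[0,0,0],[0,0,0],[0,0,0],[0,0,0],[0,0,0]],"hand":[1,1,1,1,1]}' |grep -v ori
python3 -m creep '{"linear":[[3,45,0],[6,90,0],[6.5,115,0],[6.5,126.5,10],[6.5,126.5,28]],"angular":[[0,0,2],[0,0,4],[0,0,6],[0,0,7.4],[0,0,7.4]],"hand":[1,1,1,1,1]}' |grep -v ori
python3 -m creep '{"linear":[[0,0,0],[0,0,0]],"angular":[[0,0,0],[0,0,0]],"hand":[1,1]}' |grep -v ori
python3 - <<'E'
from h import *
st();s=robot.read_state();p,d=viewer.grab_frame("wrist");cv2.imwrite("pics/w6.png",p[:,:,::-1]);np.save("w6.npy",wcloud(d,s))
plan(570.3,-211.5,100,-7.7)
E
```

```text
time: 12.98
tool_pos: [564.0, -86.1, 126.7]
force: [0.2, -0.2, -0.4]
finger_gap: 23.6
grasp_force: 25.0
time: 13.6
tool_pos: [570.8, -211.4, 99.4]
force: [-1.2, 0.2, -0.2]
finger_gap: 23.6
grasp_force: 25.0
time: 13.85
tool_pos: [571.0, -210.1, 100.4]
force: [-0.7, 0.3, 0.1]
finger_gap: 23.7
grasp_force: 25.0
t 13.85 pos [ 571.  -210.1  100.4] yaw -7.65 F [-0.7  0.3  0.1] gap 23.7 grip 25.0
shift [-1.1  1.3  1.1] turn [-0.01  0.01  0.05]
```

View pics/w6.png

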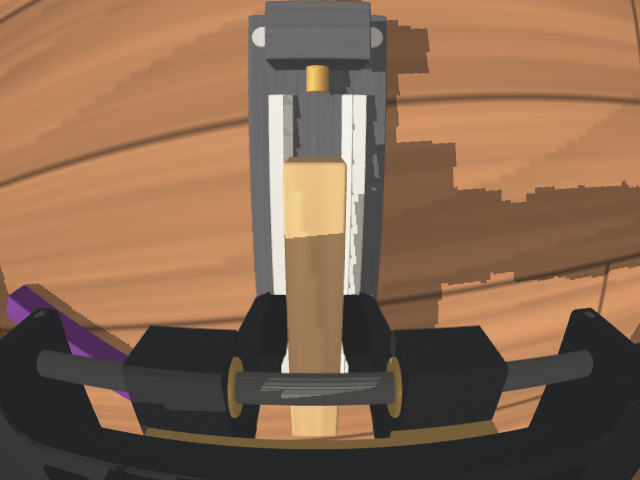

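The blank is held straight at cols 285–346, with its far end at row 158. The plunger tip is at (318,90) and the channel lies between cols 292 and 342. I'll measure the lateral offset.

```bash
python3 - <<'E'
from h import *
P=np.load("w6.npy");Z=P[...,2];p=cv2.imread("pics/w6.png");hsv=cv2.cvtColor(p,cv2.COLOR_BGR2HSV)
v,u=np.mgrid[:480,:640];box=lambda a,b,c,d:(u>=a)&(u<=c)&(v>=b)&(v<=d)
a=np.radians(-7.7);c,s=np.cos(a),np.sin(a);o=(585.2,-213.5)
G=np.stack([(P[...,0]-o[0])*c+(P[...,1]-o[1])*s,-(P[...,0]-o[0])*s+(P[...,1]-o[1])*c,Z],-1)
def pr(n,m): print(n,m.sum(),np.percentile(G[m],[1,50,99],axis=0).round(1).tolist())
m=box(275,150,355,290)&(Z>70);pr("blank",m)
for r in(175,210,245,280): 
    mm=m&(abs(v-r)<4);pr("row%d"%r,mm)
pr("stop",box(240,0,400,70)&(Z>46)); pr("plunger",box(300,66,335,92)&(Z>15)&(hsv[...,1]>120))
w=(hsv[...,2]>150)&(hsv[...,1]<60)&(Z>16)&(Z<26)
for r in(105,130,150):
  k=abs(v-r)<5;pr("L%d"%r,w&k&box(262,0,300,300));pr("R%d"%r,w&k&box(335,0,372,300))
  pr("base%d"%r,k&(Z>8)&(Z<15)&box(240,0,395,300)&(hsv[...,1]<100))
e=R.from_quat(robot.read_state()["orientation"]);t=robot.read_state()["tool_pos"][:2]-o;print("tcp",t[0]*c+t[1]*s,-t[0]*s+t[1]*c)
E
```

```text
blank 8204 [[3.3, -10.3, 77.5], [31.7, 1.4, 92.9], [54.6, 12.9, 94.5]]
row175 451 [[48.3, -10.3, 91.3], [49.6, 1.4, 92.8], [51.0, 13.1, 94.5]]
row210 434 [[34.9, -10.2, 91.5], [36.2, 1.3, 92.9], [37.7, 12.9, 94.3]]
row245 420 [[20.7, -10.2, 91.5], [22.3, 1.3, 93.0], [23.7, 12.8, 94.5]]
row280 407 [[5.7, -10.2, 91.8], [7.4, 1.4, 93.0], [9.2, 12.9, 94.5]]
stop 6417 [[99.8, -24.2, 48.3], [114.0, 0.3, 52.5], [129.5, 24.4, 54.6]]
plunger 547 [[86.2, -5.2, 25.2], [92.9, 0.1, 29.3], [99.8, 5.5, 31.9]]
L105 181 [[76.7, 14.6, 17.2], [78.6, 21.6, 20.2], [81.4, 26.9, 22.3]]
R105 204 [[76.8, -26.7, 16.8], [79.2, -20.5, 20.1], [81.5, -14.5, 22.0]]
base105 826 [[76.8, -39.4, 11.0], [79.5, -0.0, 12.6], [82.3, 39.6, 14.2]]
L130 199 [[62.5, 14.6, 16.6], [64.9, 21.1, 20.3], [67.2, 26.9, 22.2]]
R130 214 [[62.5, -26.8, 16.6], [65.0, -20.3, 20.1], [67.4, -14.1, 21.9]]
base130 796 [[62.2, -39.7, 10.8], [64.7, -0.1, 12.5], [67.6, 39.3, 14.0]]
L150 213 [[51.0, 14.2, 16.3], [53.5, 20.2, 20.2], [55.9, 27.1, 21.8]]
R150 207 [[51.0, -26.5, 16.4], [53.6, -20.2, 20.0], [56.1, -14.2, 21.7]]
base150 784 [[50.4, -39.3, 10.9], [52.9, -0.1, 12.5], [55.7, 39.0, 14.4]]
tcp -13.969361833867012 1.2696094885835578
```

```bash
python3 -m creep '{"linear":[[0,1.3,0],[0,1.3,15],[0,1.3,30],[0,1.3,40],[0,1.3,40]],"angular":[[0,0,0],[0,0,0],[0,0,0],[0,0,0],[0,0,0]],"hand":[1,1,1,1,1]}' |grep -v ori
python3 - <<'E'
from h import *
s=robot.read_state();p,d=viewer.grab_frame("wrist");P=wcloud(d,s);Z=P[...,2]
a=np.radians(-7.7);c,sn=np.cos(a),np.sin(a);o=(585.2,-213.5)
G=np.stack([(P[...,0]-o[0])*c+(P[...,1]-o[1])*sn,-(P[...,0]-o[0])*sn+(P[...,1]-o[1])*c,Z],-1)
def pr(n,m): print(n,m.sum(),np.percentile(G[m],[1,50,99],axis=0).round(1).tolist())
pr("blank",(G[...,0]>10)&(G[...,0]<58)&(abs(G[...,1])<22)&(Z>42)&(Z<70));pr("stop",(G[...,0]>95)&(G[...,0]<135)&(abs(G[...,1])<35)&(Z>46)&(Z<60));pr("floor",(G[...,0]>62)&(G[...,0]<80)&(abs(G[...,1])<9)&(Z<25));st()
E
```

```text
time: 14.52
tool_pos: [569.9, -212.2, 59.3]
force: [0.4, -0.4, -1.1]
finger_gap: 23.8
grasp_force: 25.0
blank 6936 [[10.5, -12.6, 48.4], [33.6, -1.1, 51.7], [53.7, 10.7, 53.2]]
stop 5758 [[99.8, -24.2, 46.7], [106.8, -0.0, 52.4], [115.3, 24.4, 54.1]]
floor 1440 [[62.2, -8.6, 11.0], [71.0, -0.0, 12.5], [79.8, 8.6, 14.1]]
t 14.57 pos [ 570.6 -212.4   60.2] yaw -7.74 F [ 0.2  0.2 -0.7] gap 23.4 grip 25.0
```

```bash
python3 -m creep '{"linear":[[0,-0.9,0],[0,-0.9,4],[0,-0.9,8],[0,-0.9,12],[0,-0.9,12]],"angular":[[0,0,0],[0,0,0],[0,0,0],[0,0,0],[0,0,0]],"hand":[1,1,1,1,1]}' |grep -v ori
python3 -m creep '{"linear":[[0,0,1],[0,0,2],[0,0,2]],"angular":[[0,0,0],[0,0,0],[0,0,0]],"hand":[1,1,1]}' |grep -v ori
```

```text
time: 15.2
tool_pos: [570.8, -211.6, 48.6]
force: [0.1, -0.7, -1.2]
finger_gap: 23.5
grasp_force: 25.0
time: 15.58
tool_pos: [571.3, -211.7, 47.2]
force: [-0.3, -0.6, -0.8]
finger_gap: 23.5
grasp_force: 25.0
```

```bash
python3 -m creep '{"linear":[[0,0,1],[0,0,2],[0,0,2]],"angular":[[0,0,0],[0,0,0],[0,0,0]],"hand":[1,1,1]}' |grep -v ori
python3 -m creep '{"linear":[[0,0,0.7],[0,0,1.4],[0,0,1.4]],"angular":[[0,0,0],[0,0,0],[0,0,0]],"hand":[1,1,1]}' |grep -v ori
python3 - <<'E'
from h import *
s=robot.read_state();p,d=viewer.grab_frame("wrist");P=wcloud(d,s);Z=P[...,2]
a=np.radians(-7.7);c,sn=np.cos(a),np.sin(a);o=(585.2,-213.5)
G=np.stack([(P[...,0]-o[0])*c+(P[...,1]-o[1])*sn,-(P[...,0]-o[0])*sn+(P[...,1]-o[1])*c,Z],-1)
def pr(n,m): print(n,m.sum(),np.percentile(G[m],[1,50,99],axis=0).round(1).tolist())
pr("blank",(G[...,0]>10)&(G[...,0]<58)&(abs(G[...,1])<18)&(Z>30)&(Z<70));pr("stop",(G[...,0]>95)&(G[...,0]<135)&(abs(G[...,1])<35)&(Z>46)&(Z<60));st()
E
```

```text
time: 15.95
tool_pos: [571.2, -211.7, 45.1]
force: [-0.2, 0.0, -0.2]
finger_gap: 23.4
grasp_force: 25.0
time: 16.32
tool_pos: [571.4, -211.8, 43.8]
force: [0.6, 0.5, -0.5]
finger_gap: 23.6
grasp_force: 25.0
blank 7061 [[10.6, -12.0, 34.3], [34.3, -0.6, 36.5], [55.1, 11.3, 37.9]]
stop 5634 [[99.7, -24.2, 46.5], [104.9, 0.1, 52.5], [111.6, 24.4, 54.2]]
t 16.38 pos [ 571.3 -211.7   43.8] yaw -7.73 F [-1.2  0.1 -0.2] gap 23.6 grip 25.0
```

The blank is seated at floor height, with its top at 36.5 mm and y ≈ -0.6 mm. I'll release it, rise and check.

```bash
python3 -m creep '{"linear":[[0,0,0],[0,0,0],[0,0,0],[0,0,0],[0,0,0]],"angular":[[0,0,0],[0,0,0],[0,0,0],[0,0,0],[0,0,0]],"hand":[0.5,0.5,0.5,0.5,0.5]}' |grep -v ori
python3 -m creep '{"linear":[[0,0,-10],[0,0,-30],[0,0,-60],[0,0,-60],[0,0,-60]],"angular":[[0,0,0],[0,0,0],[0,0,0],[0,0,0],[0,0,0]],"hand":[0.5,0.5,0.5,0.5,0.5]}' |grep -v ori
cat >> h.py <<'E'
def gz():
    s=robot.read_state();p,d=viewer.grab_frame("wrist");P=wcloud(d,s);Z=P[...,2]
    a=np.radians(-7.7);c,sn=np.cos(a),np.sin(a);o=(585.2,-213.5)
    G=np.stack([(P[...,0]-o[0])*c+(P[...,1]-o[1])*sn,-(P[...,0]-o[0])*sn+(P[...,1]-o[1])*c,Z],-1)
    hsv=cv2.cvtColor(p,cv2.COLOR_RGB2HSV)
    def pr(n,m):
        if m.sum(): print(n,m.sum(),np.percentile(G[m],[1,50,99],axis=0).round(1).tolist())
    b=(G[...,0]>-100)&(G[...,0]<98)&(abs(G[...,1])<16)&(Z>33)&(Z<40)
    pr("blank",b)
    for q in(-60,-40,0,20,40): pr("at%d"%q,b&(abs(G[...,0]-q)<5))
    pr("plunger",(G[...,0]>60)&(G[...,0]<98)&(abs(G[...,1])<10)&(Z>17)&(Z<33)&(hsv[...,1]>120))
    t=s["tool_pos"][:2]-o;print("tcp gauge",round(t[0]*c+t[1]*sn,1),round(-t[0]*sn+t[1]*c,1));st()
    return p
E
python3 - <<'E'
from h import *
cv2.imwrite("pics/w7.png",gz()[:,:,::-1])
E
```

```text
time: 17.0
tool_pos: [571.3, -211.7, 43.8]
force: [0.1, 0.2, -0.5]
finger_gap: 43.7
grasp_force: 0.0
time: 17.62
tool_pos: [571.4, -211.8, 104.2]
force: [0.4, -0.0, -0.7]
finger_gap: 43.8
grasp_force: 0.0
blank 8974 [[-81.9, -12.0, 34.6], [-2.9, -0.2, 36.4], [54.5, 11.2, 37.8]]
at-60 483 [[-64.9, -11.6, 34.8], [-59.8, -0.2, 36.3], [-55.1, 11.3, 37.5]]
at-40 569 [[-44.9, -12.3, 34.9], [-39.9, -0.2, 36.3], [-35.1, 11.4, 37.8]]
at0 692 [[-4.9, -12.1, 34.9], [0.1, -0.7, 36.4], [4.9, 11.1, 37.9]]
at20 749 [[15.1, -11.7, 34.6], [20.1, -0.7, 36.4], [24.8, 11.1, 37.7]]
at40 819 [[35.1, -12.0, 35.0], [40.0, -0.7, 36.4], [44.9, 11.1, 37.8]]
plunger 472 [[86.1, -5.6, 24.4], [92.0, 0.4, 29.3], [97.8, 5.9, 31.5]]
tcp gauge -13.9 -0.1
t 17.68 pos [ 570.8 -211.5  103.4] yaw -7.73 F [-0.6  0.6 -0.2] gap 43.8 grip 0.0
```

View pics/w7.png

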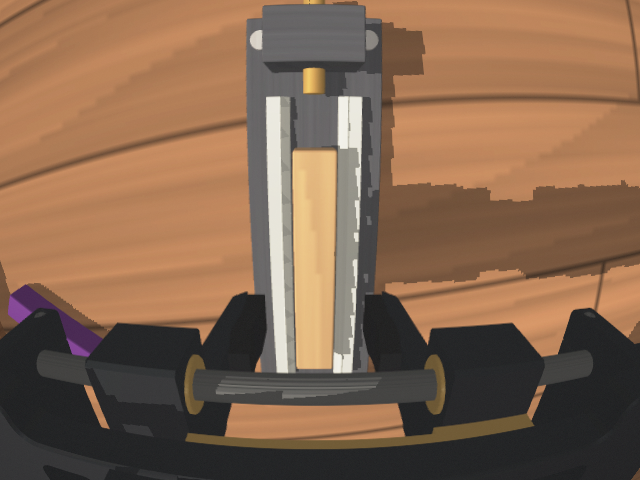

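The blank lies in the channel (cols 292–338, far end at row 150), and the plunger at row 93 is still sprung out. I'll close the gripper, back off past the near end and go down.

```bash
python3 -m creep '{"linear":[[-30,0,0],[-70,0,0],[-98,0,0],[-98,0,0],[-98,0,0]],"angular":[[0,0,0],[0,0,0],[0,0,0],[0,0,0],[0,0,0]],"hand":[1,1,1,1,1]}' 20 |grep -v ori
python3 -m creep '{"linear":[[0,0,20],[0,0,40],[0,0,55],[0,0,62],[0,0,62]],"angular":[[0,0,0],[0,0,0],[0,0,0],[0,0,0],[0,0,0]],"hand":[1,1,1,1,1]}' |grep -v ori
python3 -c "
from h import *
gz()"
```

```text
time: 18.3
tool_pos: [474.7, -198.7, 103.5]
force: [0.0, -0.2, -0.3]
finger_gap: 0.2
grasp_force: 0.0
time: 18.92
tool_pos: [474.2, -198.5, 41.3]
force: [-0.2, 0.2, -0.0]
finger_gap: 0.6
grasp_force: 0.0
blank 17708 [[-84.4, -12.0, 34.8], [-31.8, -0.3, 36.5], [16.7, 11.4, 38.1]]
at-60 1661 [[-64.9, -11.9, 34.8], [-60.0, -0.4, 36.4], [-55.2, 11.3, 37.8]]
at-40 1822 [[-44.9, -11.9, 34.9], [-40.1, -0.0, 36.5], [-35.0, 11.5, 37.8]]
at0 1775 [[-4.9, -12.0, 34.8], [-0.0, -0.3, 36.5], [4.9, 11.4, 38.2]]
at20 466 [[15.0, -11.8, 35.0], [16.3, 0.0, 36.5], [18.0, 11.4, 38.1]]
tcp gauge -112.0 0.0
t 18.98 pos [ 474.5 -198.7   41.9] yaw -7.73 F [-0.   0.9  0.1] gap 1.0 grip 0.0
```

```bash
python3 -m creep '{"linear":[[5,0,0],[10,0,0],[14,0,0],[17,0,0],[20,0,0]],"angular":[[0,0,0],[0,0,0],[0,0,0],[0,0,0],[0,0,0]],"hand":[1,1,1,1,1]}' |grep -v ori
python3 -m creep '{"linear":[[3,0,0],[6,0,0],[9,0,0],[12,0,0],[15,0,0]],"angular":[[0,0,0],[0,0,0],[0,0,0],[0,0,0],[0,0,0]],"hand":[1,1,1,1,1]}' |grep -v ori
python3 -m creep '{"linear":[[3,0,0],[6,0,0],[8,0,0],[10,0,0],[11,0,0]],"angular":[[0,0,0],[0,0,0],[0,0,0],[0,0,0],[0,0,0]],"hand":[1,1,1,1,1]}' |grep -v ori
python3 -c "
from h import *
gz()"
```

```text
time: 19.6
tool_pos: [494.1, -201.3, 41.8]
force: [-0.1, -0.8, 0.1]
finger_gap: 0.0
grasp_force: 0.1
time: 20.23
tool_pos: [509.1, -203.3, 41.8]
force: [-0.7, 0.1, 0.1]
finger_gap: 0.7
grasp_force: 0.1
time: 20.85
tool_pos: [519.7, -204.7, 41.8]
force: [-1.9, -0.1, 1.2]
finger_gap: 0.5
grasp_force: 0.9
blank 19968 [[-55.3, -11.9, 34.7], [7.6, -0.1, 36.5], [62.6, 11.6, 38.3]]
at-60 296 [[-62.8, -7.9, 33.2], [-55.5, -0.5, 36.9], [-55.0, 7.2, 39.9]]
at-40 1389 [[-44.8, -11.8, 34.9], [-39.9, -0.1, 36.4], [-35.1, 11.4, 37.8]]
at0 1759 [[-4.9, -11.8, 35.0], [-0.0, -0.1, 36.5], [5.0, 11.6, 37.8]]
at20 1818 [[15.2, -11.6, 34.9], [20.0, -0.1, 36.5], [25.0, 11.6, 38.0]]
at40 1787 [[35.2, -11.8, 34.8], [40.0, -0.1, 36.5], [44.9, 11.6, 38.2]]
tcp gauge -66.1 -0.1
t 20.9 pos [ 519.6 -204.7   41.7] yaw -7.73 F [-0.5 -0.6  0.5] gap 0.9 grip 0.3
```

```bash
python3 -m creep '{"linear":[[3,0,0],[6,0,0],[9,0,0],[12,0,0],[13,0,0]],"angular":[[0,0,0],[0,0,0],[0,0,0],[0,0,0],[0,0,0]],"hand":[1,1,1,1,1]}' |grep -v ori
python3 -m creep '{"linear":[[1,0,0],[2,0,0],[2,0,0]],"angular":[[0,0,0],[0,0,0],[0,0,0]],"hand":[1,1,1]}' |grep -v ori
```

```text
time: 21.52
tool_pos: [531.8, -206.2, 41.5]
force: [-7.0, 0.3, 3.6]
finger_gap: 0.7
grasp_force: 3.1
time: 21.9
tool_pos: [533.6, -206.5, 41.5]
force: [-6.2, 0.9, 2.6]
finger_gap: 0.5
grasp_force: 3.0
```

```bash
python3 -m creep '{"linear":[[0.7,0,0],[1.4,0,0],[1.4,0,0]],"angular":[[0,0,0],[0,0,0],[0,0,0]],"hand":[1,1,1]}' |grep -v ori
python3 -m creep '{"linear":[[0.7,0,0],[0.7,0,0]],"angular":[[0,0,0],[0,0,0]],"hand":[1,1]}' |grep -v ori
```

```text
time: 22.28
tool_pos: [533.7, -206.4, 41.2]
force: [-9.2, 1.3, 6.0]
finger_gap: 0.4
grasp_force: 4.6
time: 22.52
tool_pos: [533.8, -206.4, 41.0]
force: [-11.3, 0.9, 6.0]
finger_gap: 0.4
grasp_force: 5.4
```

```bash
python3 -m creep '{"linear":[[0.6,0,0],[1.2,0,0],[1.2,0,0],[1.2,0,0],[1.2,0,0]],"angular":[[0,0,0],[0,0,0],[0,0,0],[0,0,0],[0,0,0]],"hand":[1,1,1,1,1]}' |grep -v ori
python3 -m creep '{"linear":[[0,0,0],[0,0,0],[0,0,0],[0,0,0],[0,0,0]],"angular":[[0,0,0],[0,0,0],[0,0,0],[0,0,0],[0,0,0]],"hand":[1,1,1,1,1]}' |grep -v ori
python3 -m creep '{"linear":[[0,0,0],[0,0,0],[0,0,0],[0,0,0],[0,0,0]],"angular":[[0,0,0],[0,0,0],[0,0,0],[0,0,0],[0,0,0]],"hand":[1,1,1,1,1]}' |grep -v ori
python3 -c "
from h import *
gz()"
```

```text
time: 23.15
tool_pos: [533.8, -206.4, 40.9]
force: [-13.5, 1.0, 8.0]
finger_gap: 0.4
grasp_force: 6.8
time: 23.78
tool_pos: [533.8, -206.4, 40.9]
force: [-13.2, 0.5, 9.2]
finger_gap: 0.3
grasp_force: 6.8
time: 24.4
tool_pos: [533.9, -206.4, 40.9]
force: [-13.6, 0.4, 9.3]
finger_gap: 0.5
grasp_force: 6.8
blank 20305 [[-41.2, -11.7, 34.7], [21.9, -0.1, 36.5], [76.2, 11.7, 38.5]]
at-60 2 [[-55.5, -0.3, 38.7], [-55.5, -0.1, 39.1], [-55.5, 0.1, 39.5]]
at-40 1070 [[-42.5, -13.6, 33.5], [-39.3, 0.1, 36.5], [-35.1, 13.8, 39.9]]
at0 1680 [[-4.9, -11.7, 34.8], [-0.0, -0.0, 36.4], [4.9, 11.7, 37.8]]
at20 1831 [[15.1, -11.6, 34.9], [20.1, -0.2, 36.5], [24.8, 11.6, 37.9]]
at40 1883 [[35.2, -11.7, 34.9], [40.1, -0.2, 36.5], [44.9, 11.5, 38.1]]
tcp gauge -51.8 0.2
t 24.45 pos [ 533.9 -206.4   40.9] yaw -7.71 F [-13.9   1.    8.1] gap 0.3 grip 6.8
```

```bash
python3 -m creep '{"linear":[[0.5,0,0],[1,0,0],[1,0,0],[1,0,0],[1,0,0]],"angular":[[0,0,0],[0,0,0],[0,0,0],[0,0,0],[0,0,0]],"hand":[1,1,1,1,1]}' |grep -v ori
python3 -m creep '{"linear":[[0,0,0],[0,0,0],[0,0,0],[0,0,0],[0,0,0]],"angular":[[0,0,0],[0,0,0],[0,0,0],[0,0,0],[0,0,0]],"hand":[1,1,1,1,1]}' |grep -v ori
python3 -m creep '{"linear":[[0,0,0],[0,0,0],[0,0,0],[0,0,0],[0,0,0]],"angular":[[0,0,0],[0,0,0],[0,0,0],[0,0,0],[0,0,0]],"hand":[1,1,1,1,1]}' |grep -v ori
python3 -m creep '{"linear":[[-2,0,0],[-4,0,0],[-6,0,0],[-8,0,0],[-10,0,0]],"angular":[[0,0,0],[0,0,0],[0,0,0],[0,0,0],[0,0,0]],"hand":[1,1,1,1,1]}' |grep -v ori
python3 -m creep '{"linear":[[-2,0,0],[-4,0,0],[-6,0,0],[-8,0,0],[-10,0,0]],"angular":[[0,0,0],[0,0,0],[0,0,0],[0,0,0],[0,0,0]],"hand":[1,1,1,1,1]}' |grep -v ori
python3 -m creep '{"linear":[[-5,0,0],[-15,0,0],[-25,0,0],[-25,0,0]],"angular":[[0,0,0],[0,0,0],[0,0,0],[0,0,0]],"hand":[1,1,1,1]}' |grep -v ori
python3 -m creep '{"linear":[[0,0,-20],[0,0,-60],[0,0,-100],[0,0,-100],[0,0,-100]],"angular":[[0,0,0],[0,0,0],[0,0,0],[0,0,0],[0,0,0]],"hand":[1,1,1,1,1]}' |grep -v ori
python3 - <<'E'
from h import *
cv2.imwrite("pics/w8.png",gz()[:,:,::-1])
E
```

```text
time: 25.08
tool_pos: [533.9, -206.4, 40.7]
force: [-15.1, 0.9, 10.3]
finger_gap: 0.5
grasp_force: 8.0
time: 25.7
tool_pos: [533.9, -206.3, 40.7]
force: [-15.7, 0.7, 10.1]
finger_gap: 0.3
grasp_force: 8.0
time: 26.32
tool_pos: [533.9, -206.4, 40.7]
force: [-16.0, 0.8, 10.2]
finger_gap: -0.0
grasp_force: 8.0
time: 26.95
tool_pos: [529.1, -206.0, 41.8]
force: [-4.2, 1.1, 0.3]
finger_gap: 0.5
grasp_force: 1.8
time: 27.58
tool_pos: [519.5, -204.8, 42.0]
force: [-0.0, 0.3, -0.3]
finger_gap: 0.4
grasp_force: 0.0
time: 28.08
tool_pos: [493.2, -201.0, 41.6]
force: [-0.5, -0.0, -0.3]
finger_gap: 0.3
grasp_force: 0.0
time: 28.7
tool_pos: [494.0, -201.1, 141.3]
force: [-0.8, 0.0, -0.3]
finger_gap: 0.5
grasp_force: 0.0
blank 7440 [[-52.3, -11.9, 34.7], [8.3, 0.1, 36.5], [70.7, 11.6, 38.1]]
at-40 584 [[-45.0, -12.0, 34.8], [-39.9, -0.3, 36.4], [-35.3, 11.5, 38.1]]
at0 582 [[-5.0, -11.7, 34.8], [0.0, 0.1, 36.5], [4.5, 11.3, 38.1]]
at20 619 [[15.2, -12.3, 34.6], [20.2, -0.6, 36.5], [24.9, 11.7, 38.2]]
at40 583 [[35.1, -11.7, 34.7], [39.9, 0.1, 36.6], [44.9, 11.2, 38.3]]
tcp gauge -92.0 0.0
t 28.75 pos [ 493.4 -200.9  140.5] yaw -7.74 F [-0.   0.7 -0.2] gap 0.2 grip 0.0
```

View pics/w8.png

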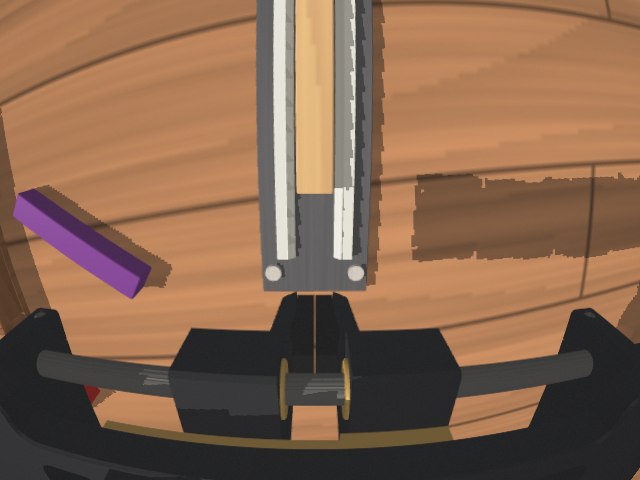

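The near end is back at about -53 mm (row 193). I'll look from above the far end to check the plunger.

```bash
python3 -m creep '{"linear":[[30,0,-10],[70,0,-20],[90,0,-20],[90,0,-20],[90,0,-20]],"angular":[[0,0,0],[0,0,0],[0,0,0],[0,0,0],[0,0,0]],"hand":[1,1,1,1,1]}' |grep -v ori
python3 - <<'E'
from h import *
cv2.imwrite("pics/w9.png",gz()[:,:,::-1])
E
```

```text
time: 29.38
tool_pos: [581.8, -212.9, 159.9]
force: [-0.6, -0.4, 0.5]
finger_gap: 0.5
grasp_force: 0.0
blank 6201 [[-45.2, -12.2, 34.7], [24.7, -0.4, 36.4], [84.7, 11.6, 38.0]]
at-40 389 [[-44.9, -12.5, 34.7], [-39.9, -0.4, 36.3], [-35.2, 11.7, 37.8]]
at0 445 [[-4.9, -11.9, 34.7], [0.0, -0.4, 36.4], [4.9, 11.4, 38.0]]
at20 486 [[15.2, -12.3, 34.8], [20.0, -0.4, 36.4], [24.8, 11.5, 37.9]]
at40 498 [[35.2, -12.1, 34.9], [40.1, -0.4, 36.4], [44.9, 11.3, 38.1]]
plunger 285 [[86.2, -5.2, 25.6], [91.8, 0.3, 29.3], [97.5, 5.9, 31.8]]
tcp gauge -3.5 0.2
t 29.43 pos [ 581.8 -212.9  160.2] yaw -7.74 F [-0.5 -0.7  0.3] gap 0.2 grip 0.0
```

View pics/w9.png

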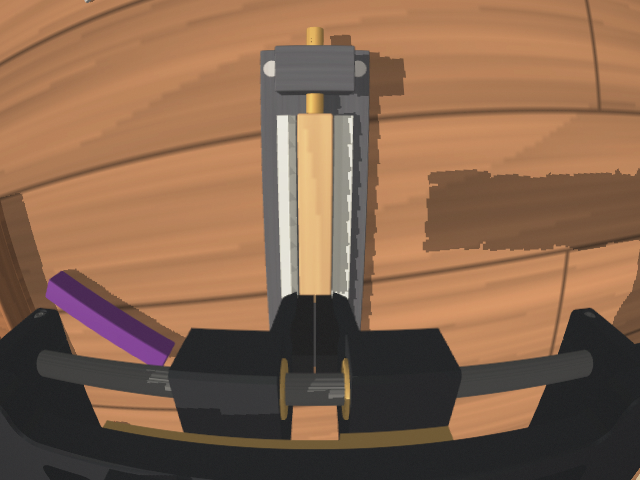

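The plunger tip is at 86 mm again, its relaxed position (row 112). The blank rests lightly against it, centred in the channel, and the robot is clear.

```bash
python3 -c "
from workcell import robot
print(robot.job_done())"
```

```text
the job is handed in; nothing more can be done
None
```

The job is handed in (no verdict was returned): the blank was laid in the gauge, pressed on the stop at about 13–16 N for over a second and eased off; it lies in the channel with the plunger out, and nothing else was lifted from the crate, though I took no last crate picture.

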